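# Unlock the folding stay and shut the chisel chest

### The job

Shut the open wooden chisel chest. Lift the red knob at the knee of its folding lid stay up past dead centre so that the stay unlocks, then swing the lid down gently, without slamming it, and press it home past its ball catch and firmly onto its rubber landing pads, with at least 10 N but never more than 20 N on the lid. Leave the other things on the bench where they are.

Things in the scene. Friction and masses are not known exactly. Their poses are not given: they have to be found in the camera images.
- chest: open wooden chest, 240 (x) x 270 (y) x 85 mm high, walls 12 mm, fixed to the bench. Origin at the centre of its underside; its x axis points from its front (nearest the robot) to its hinged back, z up. Chisels lie inside and are fixed. The folding stay is outside its right side (-y of the chest)
- lid_panel: the chest's wooden lid, 252 mm from hinge to free edge, 274 mm wide, 14 mm thick. Origin on the hinge axis at the middle of the back rim; its -x axis points from the hinge to the free edge, +z out of the outer face (which is 14 mm above the origin and is the top when shut). It weighs about 0.45 kg (0.35 to 0.6)
- lid (a joint): opening angle of the lid in rad: 0 to 0.036 shut (as the landing pads are set), 1.40 where the locked stay holds it, 1.46 the limit. The hinge is stiff (about 0.8 N m of friction, more when moved fast): the unlocked lid stays where it is left and must be pushed all the way, 1 to 5 N near the free edge. With the stay locked it does not give. Over 20 N on the lid strains hinge and stay
- stay_upper (a joint): bend of the stay's knee in rad: -0.14 locked against its stop (below centre), 0 at dead centre (links in line), growing as the knee is lifted; about 2.8 with the lid shut. Close to dead centre the stay still jams when the lid is pushed: lift the knee to about 0.4 or more (knob about 25 mm from its start). Lifting takes about 2 to 10 N at the knob; friction keeps the knee where it is left
- knob (a point): middle of the red knob at the knee: a round bar 15 mm in diameter and 44 mm long, lying level along the chest's y axis, from 19 to 63 mm outside the chest's right side, with a 22 mm end disc 4 mm thick at its outer end. Can be pinched from above, fingers in front and behind. It moves on a circle of radius 77 mm about stay_pivot, up and towards the chest's front, as the knee is lifted
- stay_pivot (a point): point on the fixed axis (along the chest's y axis) about which the lower link and the knob turn, in the knob's plane; 28 mm below the rim
- lid_hinge (a point): middle of the lid's hinge axis, at the top of the chest's back, 87 mm above the bench; the axis runs along the chest's y
- lid_push (a point): point in the middle of the lid's outer face, 225 mm from the hinge and 27 mm from the free edge: the place to push. With the lid open this face looks away from the robot, so it is pushed from behind, towards the robot and down
- sander: loose wooden sanding block, 81 x 119 x 30 mm, a bystander, origin at the centre of its underside
- tape_roll: loose roll of cream masking tape lying flat, 92 mm across, 24 mm high, a bystander
- screwdriver: loose screwdriver with red handle, 195 mm long, a bystander
- tape_measure: loose yellow tape measure, 61 x 74 x 72 mm, a bystander
- nail_tin: loose grey metal tin, 68 mm across, 62 mm high, a bystander
- spirit_level: loose yellow spirit level about 250 mm long, 46 mm high, a bystander
- catch (a point): ball catch at the middle of the chest's front wall, inside, 14 mm below the rim: a bar under the lid pushes its sprung ball aside (up to about 8 N on the lid, at lid angles from about 0.08 to 0.045); then the lid goes easily again. Just below, it lands on two rubber pads on the front rim, on screws set 2 to 10 mm high, differently each time: feel for them. They give about 1 mm at 13 N

How it is judged:
By the outcome, as a careful person would: the job done as asked, in the order asked, and still so for the second after the job is handed in, with the robot touching nothing.
It also fails if it takes over 72 s, if anything falls off the work surface, if the arm or the gripper's body presses on something with over 40 N, if the wrist force passes 120 N, or if a joint passes its speed limit or range.

### The arm

A 6-joint arm with a two-finger parallel gripper is mounted at the origin on a cart in front of the work surface, level with it; the furniture and walls round the work are solid. World frame = base frame: x ahead of the robot, y to its left, z up, the work surface at z = 0. Lengths are in m, angles in degrees, forces in N, time in s.
With the tool pointing down it reaches from about 0.25 to 0.8 m from the base axis. Payload 3.9 kg.
Tool frame: the origin (TCP) lies at the centre of the arm's flange, where the gripper is bolted on; the fingertips stand 173 mm ahead of it and the grasp point (between the pads) lies ahead of it (robot.hold_point_z is the z of the grasp point in the tool frame, in m); z points along the fingers, y is the line along which they close (so a half turn about z gives the same grasp; the last joint's range is limited). The gripper opens to 85 mm and grips with 20 to 120 N. Pads are 22 mm wide; open, the fingers measure 114 mm over their backs; the gripper's body (76 mm by 85 mm) begins 54 mm behind the grasp point. The pads swing forward as they close: fully open they stand 13 mm farther back than shut.
Start: joints at [77.177, 14.897, -7.913, 67.191, 0, 90], TCP at [0.117, 0.512, 0.405] pointing down, gripper open.
Joint ranges: [-159.42, 159.42], [-47.68, 98.78], [-73.54, 78.23], [-108.79, 121.32], [-90, 84.71], [-180, 180]. Speed limits (degrees/s): [147.25, 147.25, 180, 180, 180, 180].

### API

Orientations are given as a 3x3 rotation matrix whose columns are the frame's x, y, z axes.
In Python, from plant import robot, eyes, workorder gives the robot as it stands.
- The arm moves only by the tool servo_tool, never from a script. Its argument "motion" is a list of rows, each an object with "hand": the gripper's target within -1 to 1 (fully open at 1, half-way at 0, shut at -1); "slide": the shift along the tool's x, y, z in units of 10 cm (1.0 is 10 cm), a list of three; "rot": the turn, a rotation vector about the tool's x, y, z in units of 180 degrees (1.0 is 180 degrees), a list of three. A call has 1 to 12 rows; each row shifts and turns the commanded pose from where the row before left it, along the tool's axes as they then stand; what a row does not reach is not made up. A row lasts 1/8 s, in which the tool goes at most 62.5 mm and 10.7 degrees, less where a joint would pass 70% of its speed; a pose out of reach is approached as far as the arm can. A call with a number of a shift or a turn outside -1 to 1 is refused whole. A call with a gripper value outside its range is refused whole. The fingers move at their own pace and stop on an object; "squeeze" is the grip in N (left out, the last holds). Time passes only in rows, so rows that do not move let the fingers close. It gives the time, the measured TCP pose, the force, the opening and the grip force at its end, in the units of the state.
- robot.read_state(): the state, without advancing time (a new reading comes with each control period).
- eyes.grab_frame(name): name is "side" or "top" or "wrist"; returns a dict with "frame" (384x512x3 uint8, red, green, blue), "intrinsics" (3x3 intrinsics, pixels), "T" (4x4, takes a point from camera to world coordinates); the wrist camera has in their place "mount" (4x4, takes a point from camera to tool coordinates, whose origin is the TCP and whose axes are the flange's). Camera axes: x right, y up, looking along -z (the intrinsics and any distortion apply to the point x, -y, -z); pixel columns grow to the right and rows downward; lengths in m; the calibration is good to about 2 mm. A picture is of the moment at which its call begins: read the wrist's pose just before it. There is no depth.
- workorder.job_done(): hands the job in; it is judged then, once.
The state is a dict: "t": time; "joints": joint angles; "qvel": joint speeds; "joint_torque": joint torques, N m; "tcp_pos": TCP position; "ee_rot": TCP orientation; "ft_force": force on the tool from outside, world axes, zero at the start; "torque": the same for the moment, N m; "opening": finger opening in m; "grip_force": force on a finger pad.
Only numpy, scipy, OpenCV 4.12 (cv2) and the standard library are available. Lean on these libraries where they do the work, as an engineer would, in place of code of your own. Each camera call takes 0.05 s, during which the arm holds its last target. There are 200 camera calls.

## Working session

There is one attempt and no reset: what is moved stays moved. The work goes in short steps, Python scripts to look and compute and a tool call to move; the robot and the scene stay as the last step left them, time stands still between calls to the robot, and variables do not carry over. Pictures are saved under pics/ and viewed, at most 10 in all, crops included, and the job is handed in when it is done.

Besides the shell and the picture viewer there is one more tool, called after "Request:" as name(argument=value, ...) on one line, values as JSON. servo_tool: Moves the arm, as the interface text tells. Its arguments: {"type":"object","properties":{"motion":{"type":"array"},"squeeze":{"type":"number"}},"required":["motion"]}

```bash
mkdir -p pics; python3 - <<'E'
from plant import robot, eyes
import cv2,numpy as np
print(robot.read_state(), robot.hold_point_z)
for n in ("side","top"):
    f=eyes.grab_frame(n); cv2.imwrite(f"pics/{n}1.png",f["frame"][:,:,::-1]); np.savez(f"{n}1.npz",**f); print(n,f["intrinsics"],f["T"])
E
```

```text
{'t': 0.0, 'joints': array([ 7.71774881e+01,  1.49339216e+01, -7.98526139e+00,  6.71888446e+01,
       -1.41859911e-03,  9.00007772e+01]), 'qvel': array([-0.06337147, -0.00627362,  0.05258211,  0.11057578, -0.14183262,
       -0.11069334]), 'joint_torque': array([ 1.04781866e-03, -4.05678213e+01,  2.53925318e+01,  1.86627108e-02,
        2.03342611e-04, -2.45544321e-06]), 'tcp_pos': array([0.1164424 , 0.51157623, 0.40388443]), 'ee_rot': array([[-9.75059231e-01,  2.21944455e-01, -3.94296374e-04],
       [ 2.21944804e-01,  9.75057488e-01, -1.84391354e-03],
       [-2.47847554e-05, -1.88543695e-03, -9.99998222e-01]]), 'ft_force': array([ 0.06577612,  0.82244285, -0.6474665 ]), 'torque': array([0.00717755, 0.00279514, 0.00368392]), 'grip_force': 0.0, 'opening': 0.08513501142224297} 0.1547
side [[486.12432654   0.         252.25389925]
 [  0.         486.12432654 195.46673173]
 [  0.           0.           1.        ]] [[-0.92395952  0.19035339 -0.33175953  0.08294509]
 [-0.38210804 -0.49813222  0.77836863  1.17738391]
 [-0.01709501  0.8459491   0.53298957  0.98593991]
 [ 0.          0.          0.          1.        ]]
top [[467.15679974   0.         257.37419812]
 [  0.         467.15679974 192.70728192]
 [  0.           0.           1.        ]] [[ 9.36237623e-04  9.78462133e-01 -2.06424267e-01  2.32229828e-01]
 [-9.99998865e-01  1.15970862e-03  9.61584672e-04  5.90489452e-02]
 [ 1.18026619e-03  2.06423132e-01  9.78462108e-01  1.70209110e+00]
 [ 0.00000000e+00  0.00000000e+00  0.00000000e+00  1.00000000e+00]]
```

View pics/side1.png

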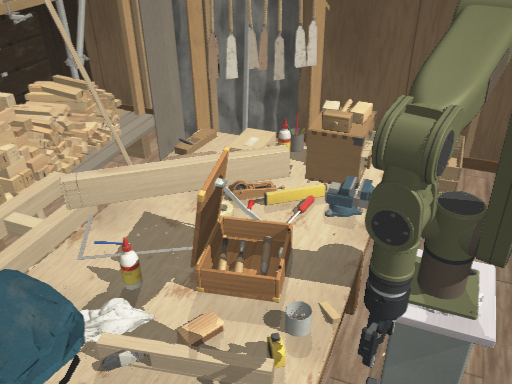

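View pics/top1.png

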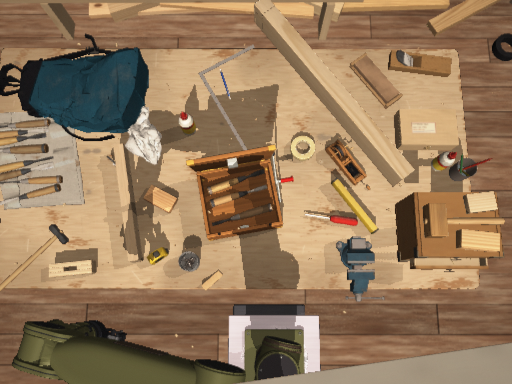

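The side view shows the open chest (about 245,255), its lid (210,210) and a red bit of the knob (about 250,205). The top view shows the chest (240,195) and the knob (287,180). I'll enlarge the chest in both views.

```bash
python3 - <<'E'
import cv2,numpy as np
a=cv2.imread("pics/top1.png")[130:250,170:310]; b=cv2.imread("pics/side1.png")[140:305,180:330]
a=cv2.resize(a,None,fx=5,fy=5,interpolation=cv2.INTER_CUBIC)
cv2.imwrite("pics/topc.png",a); cv2.imwrite("pics/sidec.png",cv2.resize(b,None,fx=3.6,fy=3.6,interpolation=cv2.INTER_CUBIC))
for n in("top1","side1"):
    im=cv2.imread(f"pics/{n}.png"); h=cv2.cvtColor(im,cv2.COLOR_BGR2HSV)
    m=(((h[...,0]<6)|(h[...,0]>172))&(h[...,1]>170)&(h[...,2]>90)).astype(np.uint8)
    k,l,s,c=cv2.connectedComponentsWithStats(m)
    print(n,[(s[i].tolist(),c[i].round(1).tolist()) for i in range(1,k) if s[i][4]>3])
E
```

```text
top1 [([181, 112, 6, 7, 31], [183.3, 115.5]), ([449, 152, 8, 7, 32], [452.2, 155.3]), ([463, 159, 27, 11, 43], [476.0, 164.0]), ([438, 161, 5, 5, 8], [439.5, 162.9]), ([281, 177, 13, 6, 46], [286.7, 179.5]), ([330, 216, 28, 10, 150], [343.4, 220.6])]
side1 [([284, 122, 2, 3, 5], [284.6, 123.2]), ([282, 140, 3, 2, 5], [283.2, 140.6]), ([286, 140, 3, 2, 5], [287.2, 140.6]), ([301, 196, 13, 16, 72], [307.0, 203.2]), ([248, 200, 6, 9, 33], [250.4, 203.4]), ([124, 239, 4, 8, 22], [125.3, 242.5]), ([123, 265, 13, 6, 40], [129.2, 268.1])]
```

View pics/topc.png

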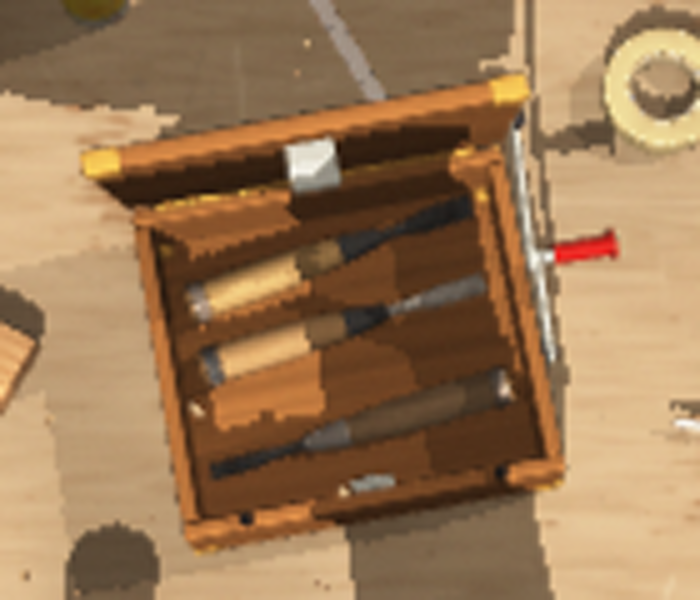

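View pics/sidec.png

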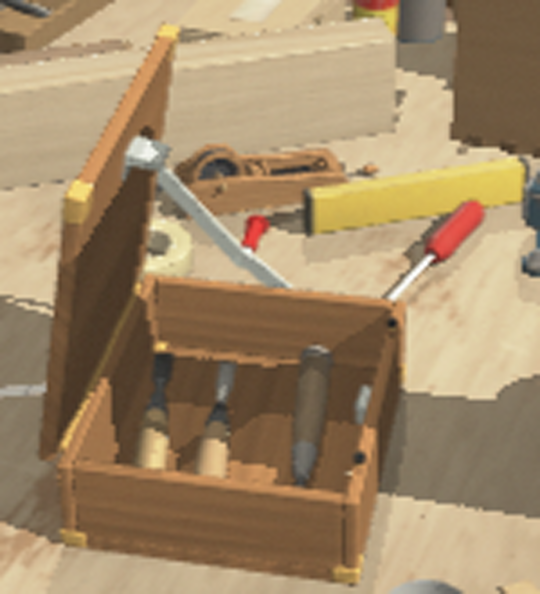

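The crops show, in topc pixels (5x, offset 170,130), the rim corners at about (187,528), (562,470), (500,158) and (140,218). The knob runs from (555,255) to (618,240). In sidec (3.6x, offset 180,140) the knob is near (255,233).

```bash
cat > h.py <<'E'
import numpy as np
def ray(f,u,v):
    K,T=f["intrinsics"],f["T"]; d=np.array([(u-K[0,2])/K[0,0],-(v-K[1,2])/K[1,1],-1.])
    return T[:3,3],T[:3,:3]@(d/np.linalg.norm(d))
def plane(f,u,v,z):
    o,d=ray(f,u,v); return o+d*(z-o[2])/d[2]
def tri(rs):
    A=sum(np.eye(3)-np.outer(d,d) for o,d in rs); b=sum((np.eye(3)-np.outer(d,d))@o for o,d in rs)
    p=np.linalg.solve(A,b); return p,[np.linalg.norm(np.cross(p-o,d)) for o,d in rs]
E
python3 - <<'E'
from h import *
t=dict(np.load("top1.npz"));s=dict(np.load("side1.npz"))
c=lambda u,v:(u/5+170,v/5+130)
P=[plane(t,*c(*p),.085) for p in((187,528),(562,470),(500,158),(140,218))]
print(np.round(P,3)); ctr=np.mean(P,0)
print("sides",[np.linalg.norm(P[i]-P[i-1]).round(3) for i in range(4)])
ax=(P[2]+P[3]-P[0]-P[1])[:2]; ay=(P[0]+P[3]-P[1]-P[2])[:2]
print("yaw",np.degrees(np.arctan2(ax[1],ax[0])),np.degrees(np.arctan2(-ay[0],ay[1])),ctr)
print("knob",tri([ray(t,287.2,180),ray(s,250.7,203.6)]))
d=lambda u,v:(u/3.6+180,v/3.6+140)
print("knob outer end",tri([ray(t,*c(614,243)),ray(s,*d(261,222))]))
print("lid corners L,R",tri([ray(t,*c(98,162)),ray(s,*d(76,197))]),tri([ray(t,*c(512,90)),ray(s,*d(168,36))]))
for n,u,v,z in(("tape",303,147,.024),("screwdriver tip",305,213,.01),("sander",160,198,.03),("levelL",335,182,.046)): print(n,plane(t,u,v,z).round(3))
E
```

```text
[[ 0.421  0.231  0.085]
 [ 0.462 -0.03   0.085]
 [ 0.688  0.012  0.085]
 [ 0.643  0.269  0.085]]
sides [np.float64(0.225), np.float64(0.264), np.float64(0.23), np.float64(0.261)]
yaw 10.244905861388522 9.382909440987994 [0.55332527 0.12060354 0.085     ]
knob (array([ 0.6117487 , -0.04685228,  0.11479301]), [np.float64(0.0008415389933716542), np.float64(0.0008415389933716454)])
knob outer end (array([ 0.61607992, -0.06738716,  0.1094609 ]), [np.float64(0.002867773072802484), np.float64(0.002867773072802531)])
lid corners L,R (array([0.61467519, 0.26361154, 0.33072819]), [np.float64(0.0008369915075552566), np.float64(0.0008369915075553178)]) (array([0.6607945 , 0.01151184, 0.32989112]), [np.float64(0.000977082617841771), np.float64(0.0009770826178417933)])
tape [ 0.762 -0.113  0.024]
screwdriver tip [ 0.513 -0.117  0.01 ]
sander [0.565 0.413 0.03 ]
levelL [ 0.622 -0.225  0.046]
```

```bash
cat >> h.py <<'E'
from scipy.spatial.transform import Rotation as Ro
YAW=10.; C=np.array([.553,.121,0]); H=Ro.from_euler('z',YAW,degrees=True).as_matrix()
W=lambda x,y,z: C+H@np.array([x,y,z])          # chest -> world
def go(p,R,quiet=False):
    """remaining: shift along CURRENT tool axes (units 10cm), then turn (units 180deg)"""
    from plant import robot
    s=robot.read_state(); A=s["ee_rot"]; p=np.asarray(p)
    print("t",round(s["t"],2),"tcp",s["tcp_pos"].round(4),"F",s["ft_force"].round(1),"open",round(s["opening"],4),"grip",round(s["grip_force"],1))
    print("slide",(A.T@(p-s["tcp_pos"])/.1).round(3),"rot",(Ro.from_matrix(A.T@R).as_rotvec()/np.pi).round(4), "slide in target axes",(R.T@(p-s["tcp_pos"])/.1).round(3))
def knobR(b=15): return H@np.array([[0,1,0],[1,0,0],[0,0,-1.]])@Ro.from_euler('y',b,degrees=True).as_matrix()
E
python3 - <<'E'
from h import *
R=knobR(); a=R[:,2]; print(R.round(3)); go(W(.029,-.183,.115)-a*(.1547+.08),R)
E
```

```text
[[-0.168  0.985 -0.045]
 [ 0.951  0.174  0.255]
 [ 0.259  0.    -0.966]]
t 0.1 tcp [0.1164 0.5116 0.404 ] F [ 0.1 -0.5 -0.5] open 0.0853 grip 0.0
slide [-6.336 -4.973  0.631] rot [-0.0493  0.0739  0.3709] slide in target axes [-6.963  3.911 -1.221]
```

Request:
servo_tool(motion=[{"hand": 1,"slide": [-0.38,-0.3,0],"rot": [0,0,0]},{"hand": 1,"slide": [-0.38,-0.3,0],"rot": [0,0,0]},{"hand": 1,"slide": [-0.38,-0.3,0],"rot": [0,0,0]},{"hand": 1,"slide": [-0.38,-0.3,0],"rot": [0,0,0]},{"hand": 1,"slide": [-0.38,-0.3,0],"rot": [0,0,0]},{"hand": 1,"slide": [-0.38,-0.3,0],"rot": [0,0,0]},{"hand": 1,"slide": [-0.38,-0.3,0],"rot": [0,0,0]},{"hand": 1,"slide": [-0.38,-0.3,0],"rot": [0,0,0]},{"hand": 1,"slide": [-0.38,-0.3,0],"rot": [0,0,0]},{"hand": 1,"slide": [-0.38,-0.3,0],"rot": [0,0,0]},{"hand": 1,"slide": [-0.38,-0.3,0],"rot": [0,0,0]},{"hand": 1,"slide": [-0.38,-0.3,0],"rot": [0,0,0]}])

```text
t: 1.6
tcp_pos: [0.4819, 0.0582, 0.4044]
ee_rot: [[-0.975, 0.222, -0.001], [0.222, 0.975, 0.0], [0.001, 0.0, -1.0]]
ft_force: [0.3, 0.9, 0.4]
opening: 0.0851
grip_force: 0.0
```

Request:
servo_tool(motion=[{"hand": 1,"slide": [0,0,0],"rot": [-0.007,0.01,0.053]},{"hand": 1,"slide": [0,0,0],"rot": [-0.007,0.01,0.053]},{"hand": 1,"slide": [0,0,0],"rot": [-0.007,0.01,0.053]},{"hand": 1,"slide": [0,0,0],"rot": [-0.007,0.01,0.053]},{"hand": 1,"slide": [0,0,0],"rot": [-0.007,0.01,0.053]},{"hand": 1,"slide": [0,0,0],"rot": [-0.007,0.01,0.053]},{"hand": 1,"slide": [0,0,0],"rot": [-0.007,0.01,0.053]}])

```text
t: 2.48
tcp_pos: [0.4811, 0.0596, 0.4042]
ee_rot: [[-0.163, 0.986, -0.038], [0.954, 0.168, 0.249], [0.252, 0.004, -0.968]]
ft_force: [0.2, -0.0, 0.8]
opening: 0.0852
grip_force: 0.0
```

```bash
python3 - <<'E'
from h import *
R=knobR(); a=R[:,2]; go(W(.029,-.183,.115)-a*(.1547+.08),R)
E
```

```text
t 2.48 tcp [0.4811 0.0596 0.4042] F [ 0.2 -0.   0.8] open 0.0852 grip 0.0
slide [-2.047  1.113  0.118] rot [ 0.0018  0.0023 -0.0015] slide in target axes [-2.053  1.104  0.097]
```

Next I go to the pre-grasp, moving sideways first and then forward, and look with the wrist camera.

Request:
servo_tool(motion=[{"hand": 1,"slide": [-0.41,0.1,0],"rot": [0.002,0.002,-0.0015]},{"hand": 1,"slide": [-0.41,0.1,0],"rot": [0,0,0]},{"hand": 1,"slide": [-0.41,0.1,0],"rot": [0,0,0]},{"hand": 1,"slide": [-0.41,0.2,0],"rot": [0,0,0]},{"hand": 1,"slide": [-0.41,0.3,0.05],"rot": [0,0,0]},{"hand": 1,"slide": [0,0.3,0.05],"rot": [0,0,0]},{"hand": 1,"slide": [0,0,0],"rot": [0,0,0]}])

```text
t: 3.35
tcp_pos: [0.6258, -0.1134, 0.3409]
ee_rot: [[-0.173, 0.984, -0.046], [0.951, 0.179, 0.253], [0.257, -0.0, -0.966]]
ft_force: [0.2, -0.1, 0.5]
opening: 0.0852
grip_force: 0.0
```

```bash
python3 - <<'E'
from h import *
from plant import robot,eyes
import cv2
R=knobR(); a=R[:,2]; go(W(.029,-.183,.115)-a*(.1547+.08),R)
s=robot.read_state(); f=eyes.grab_frame("wrist"); M=np.eye(4); M[:3,:3]=s["ee_rot"]; M[:3,3]=s["tcp_pos"]
np.savez("w1.npz",frame=f["frame"],intrinsics=f["intrinsics"],T=M@f["mount"]); cv2.imwrite("pics/w1.png",f["frame"][:,:,::-1]); print(f["mount"].round(3))
E
```

```text
t 3.35 tcp [ 0.6258 -0.1134  0.3409] F [ 0.2 -0.1  0.5] open 0.0852 grip 0.0
slide [-0.001 -0.02  -0.008] rot [-0.0005  0.0005  0.0018] slide in target axes [-0.001 -0.02  -0.008]
[[ 0.001  0.958  0.285  0.073]
 [ 1.    -0.001 -0.001 -0.001]
 [-0.     0.285 -0.958  0.03 ]
 [ 0.     0.     0.     1.   ]]
```

View pics/w1.png

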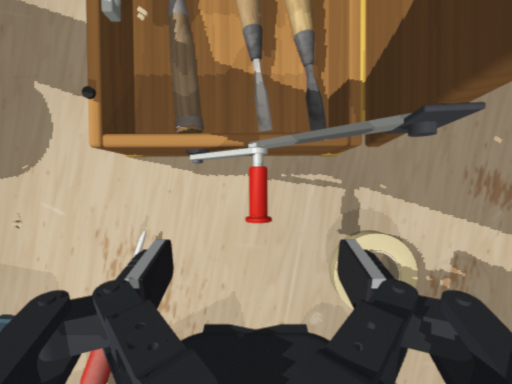

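The wrist view shows the knob centred between the open pads, with the bar along column 258, rows 165 to 221. The tape roll lies under the rear finger, but well below it. I'll triangulate the knob again using this view.

```bash
python3 - <<'E'
from h import *
t=dict(np.load("top1.npz"));s=dict(np.load("side1.npz"));w=dict(np.load("w1.npz"))
def ch(p): return (H.T@(p-C)).round(4)
for n,uv,tv in(("inner",(258.5,166),(281.2,181)),("outer",(258.5,219),(293.3,178.5)),("mid",(258.5,193),(287.2,179.8))):
    p,e=tri([ray(w,*uv),ray(t,*tv)]); print(n,ch(p),np.round(e,4))
p,e=tri([ray(w,258.5,193),ray(t,287.2,179.8),ray(s,250.7,203.6)]);print(ch(p),np.round(e,4))
# rim right-outer line & corner in wrist
for uv in((93,146),(250,152),(360,145),(88,92)): print(ch(plane(w,*uv,.085)))
E
```

```text
inner [ 0.0313 -0.153   0.1121] [0.0017 0.0017]
outer [ 0.0327 -0.196   0.1074] [0.0023 0.0023]
mid [ 0.0319 -0.1744  0.1101] [0.0018 0.0018]
[ 0.0301 -0.1743  0.1153] [0.0029 0.0012 0.0024]
[-0.1119 -0.1335  0.085 ]
[ 0.0251 -0.1378  0.085 ]
[ 0.1212 -0.1311  0.085 ]
[-0.1158 -0.0869  0.085 ]
```

Request:
servo_tool(motion=[{"hand": 1,"slide": [0,0,0.2],"rot": [0,0,0]},{"hand": 1,"slide": [0.01,0,0.2],"rot": [0,0,0]},{"hand": 1,"slide": [0,0,0.2],"rot": [0,0,0]},{"hand": 1,"slide": [0,0,0.22],"rot": [0,0,0]},{"hand": 1,"slide": [0,0,0],"rot": [0,0,0]}])

```text
t: 4.03
tcp_pos: [0.6187, -0.0907, 0.2627]
ee_rot: [[-0.173, 0.984, -0.049], [0.95, 0.18, 0.253], [0.258, -0.003, -0.966]]
ft_force: [-0.1, -0.3, -0.2]
opening: 0.0852
grip_force: 0.0
```

Request:
servo_tool(motion=[{"hand": -1,"slide": [0,0,0],"rot": [0,0,0]},{"hand": -1,"slide": [0,0,0],"rot": [0,0,0]},{"hand": -1,"slide": [0,0,0],"rot": [0,0,0]},{"hand": -1,"slide": [0,0,0],"rot": [0,0,0]},{"hand": -1,"slide": [0,0,0],"rot": [0,0,0]},{"hand": -1,"slide": [0,0,0],"rot": [0,0,0]}], squeeze=30)

```text
t: 4.78
tcp_pos: [0.6225, -0.0911, 0.2653]
ee_rot: [[-0.176, 0.984, -0.039], [0.95, 0.18, 0.254], [0.257, 0.008, -0.966]]
ft_force: [5.1, 3.4, 2.7]
opening: 0.0135
grip_force: 33.6
```

Request:
servo_tool(motion=[{"hand": -1,"slide": [0.007,-0.032,-0.027],"rot": [0,0,0]},{"hand": -1,"slide": [0.007,-0.033,-0.026],"rot": [0,0,0]},{"hand": -1,"slide": [0.006,-0.035,-0.023],"rot": [0,0,0]},{"hand": -1,"slide": [0.006,-0.035,-0.022],"rot": [0,0,0]},{"hand": -1,"slide": [0,0,0],"rot": [0,0,0]}])

```text
t: 5.4
tcp_pos: [0.6108, -0.0934, 0.2767]
ee_rot: [[-0.177, 0.984, -0.033], [0.95, 0.18, 0.255], [0.257, 0.014, -0.966]]
ft_force: [7.8, 4.2, 3.9]
opening: 0.0142
grip_force: 32.4
```

Request:
servo_tool(motion=[{"hand": -1,"slide": [0.005,-0.037,-0.019],"rot": [0,0,0]},{"hand": -1,"slide": [0.005,-0.038,-0.019],"rot": [0,0,0]},{"hand": -1,"slide": [0.004,-0.04,-0.015],"rot": [0,0,0]},{"hand": -1,"slide": [0.004,-0.04,-0.015],"rot": [0,0,0]},{"hand": -1,"slide": [0,0,0],"rot": [0,0,0]}])

```text
t: 6.02
tcp_pos: [0.5975, -0.096, 0.2857]
ee_rot: [[-0.179, 0.983, -0.027], [0.95, 0.18, 0.256], [0.257, 0.021, -0.966]]
ft_force: [10.8, 5.0, 8.9]
opening: 0.0141
grip_force: 30.6
```

Request:
servo_tool(motion=[{"hand": -1,"slide": [0.005,-0.035,-0.025],"rot": [0,0,0]},{"hand": -1,"slide": [0.005,-0.035,-0.025],"rot": [0,0,0]},{"hand": -1,"slide": [0.005,-0.035,-0.022],"rot": [0,0,0]},{"hand": -1,"slide": [0,0,0],"rot": [0,0,0]}])

```text
t: 6.52
tcp_pos: [0.5859, -0.0982, 0.2919]
ee_rot: [[-0.178, 0.984, -0.031], [0.95, 0.18, 0.256], [0.257, 0.016, -0.966]]
ft_force: [8.2, 5.3, 7.3]
opening: 0.0135
grip_force: 29.9
```

```bash
python3 - <<'E'
from h import *
from plant import robot,eyes
import cv2
R=knobR(); a=R[:,2]; go(W(0,-.181,.132)-a*.1547,R)
im=eyes.grab_frame("side"); cv2.imwrite("pics/side2.png",cv2.resize(im["frame"][130:310,180:360,::-1],None,fx=3,fy=3,interpolation=cv2.INTER_CUBIC))
E
```

```text
t 6.53 tcp [ 0.5859 -0.0982  0.2919] F [8.2 5.3 7.3] open 0.0135 grip 29.9
slide [-0.022  0.055  0.103] rot [0.0045 0.0005 0.0033] slide in target axes [-0.021  0.056  0.103]
```

View pics/side2.png

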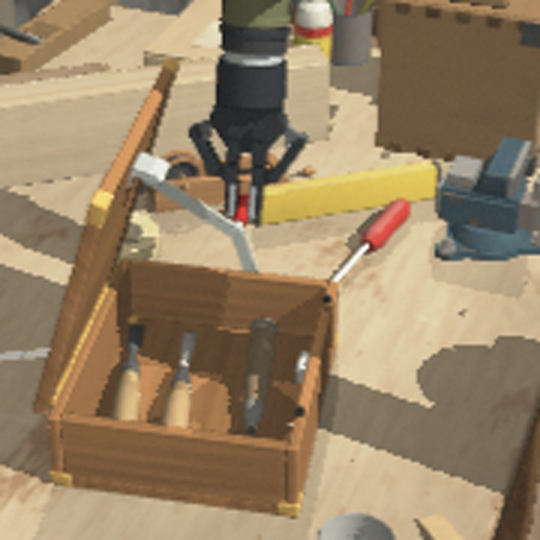

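The picture shows the stay clearly bent at the knee near (240,230), with the knob still in the grip, so the stay is past dead centre. I'll release and back out along the tool axis.

Request:
servo_tool(motion=[{"hand": 0,"slide": [0,0,0],"rot": [0,0,0]},{"hand": 0,"slide": [0,0,0],"rot": [0,0,0]},{"hand": 0,"slide": [0,0,0],"rot": [0,0,0]},{"hand": 0,"slide": [0,0,-0.15],"rot": [0,0,0]},{"hand": 0,"slide": [0,0,-0.3],"rot": [0,0,0]},{"hand": 0,"slide": [0,0,-0.4],"rot": [0,0,0]},{"hand": -1,"slide": [0,0,-0.4],"rot": [0,-0.042,0]},{"hand": -1,"slide": [0,0,-0.4],"rot": [0,-0.042,0]},{"hand": -1,"slide": [0,0,-0.4],"rot": [0,0,0]},{"hand": -1,"slide": [0,0,-0.4],"rot": [0,0,0]},{"hand": -1,"slide": [0,0,-0.3],"rot": [0,0,0]},{"hand": -1,"slide": [0,0,0],"rot": [0,0,0]}])

```text
t: 8.07
tcp_pos: [0.5878, -0.1354, 0.5624]
ee_rot: [[-0.179, 0.984, 0.008], [0.984, 0.179, -0.005], [-0.007, 0.007, -1.0]]
ft_force: [-0.5, -0.5, -1.2]
opening: 0.0004
grip_force: 0.0
```

```bash
cat >> h.py <<'E'
def tip(th,gap=0,h=.012,d=.225):
    """TCP (chest coords) so that the front-bottom tip corner is gap off the lid face"""
    c,s=np.cos(th),np.sin(th)
    return np.array([.12-d*c+(.014+gap)*s+h,0,.087+d*s+(.014+gap)*c+.173])
E
python3 - <<'E'
from h import *
from plant import robot,eyes
import cv2
R=knobR(0); p=tip(1.4,.025); print("goal chest",p); go(W(p[0],p[1],.57),R)
for n in("side","top"):
    f=eyes.grab_frame(n); np.savez(n+"2.npz",**f)
    h=cv2.cvtColor(f["frame"],cv2.COLOR_RGB2HSV)
    m=(((h[...,0]<6)|(h[...,0]>172))&(h[...,1]>170)&(h[...,2]>90)).astype(np.uint8)
    k,l,s,c=cv2.connectedComponentsWithStats(m)
    print(n,[(s[i].tolist(),c[i].round(1).tolist()) for i in range(1,k) if s[i][4]>8 and 240<c[i][0]<300 and 160<c[i][1]<240])
E
```

```text
goal chest [0.13218993 0.         0.48835491]
t 8.07 tcp [ 0.5878 -0.1354  0.5624] F [-0.5 -0.5 -1.2] open 0.0004 grip 0.0
slide [ 2.577  1.439 -0.084] rot [0.0022 0.0022 0.0017] slide in target axes [ 2.585  1.425 -0.076]
side [([258, 195, 7, 9, 40], [261.0, 198.5])]
top [([283, 185, 13, 6, 48], [289.5, 187.8])]
```

Request:
servo_tool(motion=[{"hand": -1,"slide": [0.43,0.24,-0.014],"rot": [0.002,0.002,0.002]},{"hand": -1,"slide": [0.43,0.24,-0.014],"rot": [0,0,0]},{"hand": -1,"slide": [0.43,0.24,-0.014],"rot": [0,0,0]},{"hand": -1,"slide": [0.43,0.24,-0.014],"rot": [0,0,0]},{"hand": -1,"slide": [0.43,0.24,-0.014],"rot": [0,0,0]},{"hand": -1,"slide": [0.43,0.26,-0.014],"rot": [0,0,0]},{"hand": -1,"slide": [0,0,0],"rot": [0,0,0]}])

```text
t: 9.05
tcp_pos: [0.6886, 0.1482, 0.5626]
ee_rot: [[-0.178, 0.984, -0.011], [0.984, 0.178, 0.001], [0.003, -0.01, -1.0]]
ft_force: [0.1, -0.3, -0.3]
opening: 0.0002
grip_force: 0.0
```

```bash
python3 - <<'E'
from h import *
from plant import robot
p=tip(1.4,.025); go(W(*p),knobR(0)); print(robot.read_state()["joints"].round(1))
f=[dict(np.load(n)) for n in("top2.npz","side2.npz")]
q,e=tri([ray(f[0],290,188.2),ray(f[1],261.3,198.8)]); print("knob",H.T@(q-C),e)
E
```

```text
t 9.05 tcp [0.6886 0.1482 0.5626] F [ 0.1 -0.3 -0.3] open 0.0002 grip 0.0
slide [-0.034 -0.053  0.743] rot [-0.0033 -0.0008  0.0013] slide in target axes [-0.032 -0.06   0.742]
[ 12.1  38.8  55.7 107.5   0.2  91.9]
knob [-0.00640785 -0.17725413  0.1366527 ] [np.float64(0.0009680521019620837), np.float64(0.0009680521019618238)]
```

Request:
servo_tool(motion=[{"hand": -1,"slide": [-0.03,0,0.25],"rot": [-0.003,0,0]},{"hand": -1,"slide": [0,0,0.25],"rot": [0,0,0]},{"hand": -1,"slide": [0,0,0.24],"rot": [0,0,0]},{"hand": -1,"slide": [0,-0.05,0],"rot": [0,0,0]},{"hand": -1,"slide": [0,-0.05,0],"rot": [0,0,0]},{"hand": -1,"slide": [0,-0.05,0],"rot": [0,0,0]},{"hand": -1,"slide": [0,0,0],"rot": [0,0,0]}])

```text
t: 9.93
tcp_pos: [0.6723, 0.1388, 0.4942]
ee_rot: [[-0.173, 0.985, 0.006], [0.985, 0.173, 0.003], [0.002, 0.006, -1.0]]
ft_force: [0.2, -0.3, -0.5]
opening: -0.0001
grip_force: 0.0
```

```bash
python3 - <<'E'
from h import *
from plant import robot,eyes
import cv2
go(W(*tip(1.4,.0)),knobR(0)); print(robot.read_state()["joints"].round(1))
im=eyes.grab_frame("side"); cv2.imwrite("pics/side3.png",cv2.resize(im["frame"][90:310,140:360,::-1],None,fx=2.5,fy=2.5,interpolation=cv2.INTER_CUBIC))
E
```

```text
t 9.93 tcp [0.6723 0.1388 0.4942] F [ 0.2 -0.3 -0.5] open -0.0001 grip 0.0
slide [ 0.031 -0.131  0.1  ] rot [ 0.0021 -0.0006 -0.0002] slide in target axes [ 0.032 -0.131  0.101]
[11.6 31.8 32.  89.8  0.1 91.7]
```

View pics/side3.png

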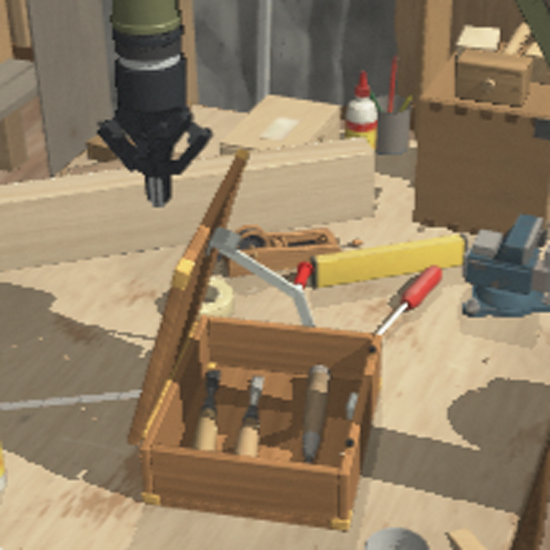

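The picture shows the closed fingertips at (160,205), behind the lid. The knee has stayed bent and the lid is still where it was. I'll make contact.

Request:
servo_tool(motion=[{"hand": -1,"slide": [0.03,0,0.1],"rot": [0.002,0,0]},{"hand": -1,"slide": [0,-0.05,0],"rot": [0,0,0]},{"hand": -1,"slide": [0,-0.03,0],"rot": [0,0,0]},{"hand": -1,"slide": [0,-0.03,0],"rot": [0,0,0]},{"hand": -1,"slide": [0,-0.03,0],"rot": [0,0,0]},{"hand": -1,"slide": [0,-0.03,0],"rot": [0,0,0]},{"hand": -1,"slide": [0,0,0],"rot": [0,0,0]}])

```text
t: 10.85
tcp_pos: [0.6552, 0.1389, 0.4831]
ee_rot: [[-0.173, 0.985, -0.002], [0.985, 0.173, 0.002], [0.002, -0.002, -1.0]]
ft_force: [0.1, -0.1, 0.3]
opening: 0.0003
grip_force: 0.0
```

Request:
servo_tool(motion=[{"hand": -1,"slide": [0,-0.03,0],"rot": [0,0,0]},{"hand": -1,"slide": [0,-0.03,0],"rot": [0,0,0]},{"hand": -1,"slide": [0,-0.03,0],"rot": [0,0,0]}])

```text
t: 11.22
tcp_pos: [0.6464, 0.1374, 0.4828]
ee_rot: [[-0.173, 0.985, -0.002], [0.985, 0.173, 0.002], [0.002, -0.002, -1.0]]
ft_force: [-0.2, 0.1, 0.0]
opening: 0.0003
grip_force: 0.0
```

Request:
servo_tool(motion=[{"hand": -1,"slide": [0,-0.03,0],"rot": [0,0,0]},{"hand": -1,"slide": [0,-0.03,0],"rot": [0,0,0]},{"hand": -1,"slide": [0,-0.03,0],"rot": [0,0,0]}])

```text
t: 11.6
tcp_pos: [0.6375, 0.1358, 0.4829]
ee_rot: [[-0.173, 0.985, -0.002], [0.985, 0.173, 0.002], [0.002, -0.002, -1.0]]
ft_force: [-1.2, 0.1, -0.3]
opening: -0.0003
grip_force: 0.0
```

```bash
python3 - <<'E'
from plant import robot,eyes
import cv2
print(robot.read_state()["ft_force"])
im=eyes.grab_frame("side"); cv2.imwrite("pics/side4.png",cv2.resize(im["frame"][90:310,140:360,::-1],None,fx=2.5,fy=2.5,interpolation=cv2.INTER_CUBIC))
E
```

```text
[-1.23714249  0.12703014 -0.34187322]
```

View pics/side4.png

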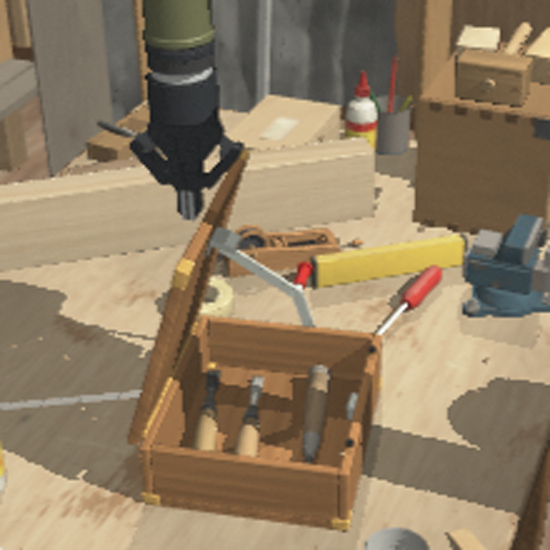

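```bash
python3 - <<'E'
from h import *
s=dict(np.load("side1.npz"))
def proj(p):
    K,T=s["intrinsics"],s["T"]; q=T[:3,:3].T@(p-T[:3,3]); q=q*[1,-1,-1]; r=K@q; uv=r[:2]/r[2]; return ((uv-[140,90])*2.5).round(1)
print("tip",proj(np.array([.6375,.1358,.310])), "hold", proj(np.array([.6375,.1358,.330])))
for th in(1.4,1.35,1.3,1.2):
  c,k=np.cos(th),np.sin(th)
  print(th,[proj(W(.12-.252*c+o*k,y,.087+.252*k+o*c)) for y in(.137,-.137) for o in(0,.014)])
E
```

```text
tip [188.4 216.5] hold [187.4 200.8]
1.4 [array([157.4, 262.3]), array([144.1, 258.9]), array([226. , 142.5]), array([214.8, 139.8])]
1.35 [array([169.3, 265.6]), array([156.1, 261.7]), array([236.1, 145.2]), array([224.9, 141.9])]
1.3 [array([181.1, 269.4]), array([168. , 264.9]), array([246.1, 148.3]), array([235. , 144.6])]
1.2 [array([204.3, 278.5]), array([191.6, 272.9]), array([265.8, 156. ]), array([255. , 151.2])]
```

The lid's corner is at (185,268) and (243,152), which means θ is about 1.28. Lifting the knee had already drawn the lid in a little, so contact should be about 7 mm ahead.

Request:
servo_tool(motion=[{"hand": -1,"slide": [0,-0.03,0.02],"rot": [0,0,0]},{"hand": -1,"slide": [0,-0.03,0.02],"rot": [0,0,0]},{"hand": -1,"slide": [0,-0.03,0.01],"rot": [0,0,0]},{"hand": -1,"slide": [0,-0.03,0.01],"rot": [0,0,0]}])

```text
t: 12.15
tcp_pos: [0.6263, 0.1338, 0.4774]
ee_rot: [[-0.173, 0.985, 0.001], [0.985, 0.173, 0.002], [0.002, 0.001, -1.0]]
ft_force: [4.1, 1.0, 2.5]
opening: -0.0003
grip_force: 2.0
```

Request:
servo_tool(motion=[{"hand": -1,"slide": [0,-0.04,0.01],"rot": [0,0,0]},{"hand": -1,"slide": [0,-0.04,0.01],"rot": [0,0,0]},{"hand": -1,"slide": [0,-0.04,0.015],"rot": [0,0,0]},{"hand": -1,"slide": [0,-0.04,0.015],"rot": [0,0,0]}])

```text
t: 12.65
tcp_pos: [0.6098, 0.1308, 0.4721]
ee_rot: [[-0.173, 0.985, -0.002], [0.985, 0.173, 0.001], [0.002, -0.002, -1.0]]
ft_force: [2.4, -1.4, 3.7]
opening: -0.0001
grip_force: 1.9
```

Request:
servo_tool(motion=[{"hand": -1,"slide": [0,-0.052,0.021],"rot": [0,0,0]},{"hand": -1,"slide": [0,-0.052,0.022],"rot": [0,0,0]},{"hand": -1,"slide": [0,-0.052,0.022],"rot": [0,0,0]},{"hand": -1,"slide": [0,-0.052,0.023],"rot": [0,0,0]},{"hand": -1,"slide": [0,-0.051,0.024],"rot": [0,0,0]},{"hand": -1,"slide": [0,-0.05,0.025],"rot": [0,0,0]}])

```text
t: 13.4
tcp_pos: [0.5793, 0.1255, 0.458]
ee_rot: [[-0.173, 0.985, -0.002], [0.985, 0.173, 0.001], [0.002, -0.002, -1.0]]
ft_force: [1.8, -1.9, 3.5]
opening: -0.0001
grip_force: 1.7
```

Request:
servo_tool(motion=[{"hand": -1,"slide": [0,-0.049,0.028],"rot": [0,0,0]},{"hand": -1,"slide": [0,-0.048,0.029],"rot": [0,0,0]},{"hand": -1,"slide": [0,-0.048,0.03],"rot": [0,0,0]},{"hand": -1,"slide": [0,-0.047,0.031],"rot": [0,0,0]},{"hand": -1,"slide": [0,-0.046,0.032],"rot": [0,0,0]},{"hand": -1,"slide": [0,-0.045,0.033],"rot": [0,0,0]}])

```text
t: 14.15
tcp_pos: [0.5514, 0.1208, 0.4398]
ee_rot: [[-0.173, 0.985, -0.002], [0.985, 0.173, 0.002], [0.002, -0.002, -1.0]]
ft_force: [1.8, -1.2, 3.3]
opening: -0.0001
grip_force: 1.5
```

```bash
cat >> h.py <<'E'
def where():
    from plant import robot
    s=robot.read_state(); q=H.T@(s["tcp_pos"]-C); th=np.linspace(-.05,1.5,3101)
    P=np.array([tip(t) for t in th]); r=np.hypot(P[:,0]-q[0],P[:,2]-q[2]); i=r.argmin()
    F=H.T@s["ft_force"]; n=np.array([np.sin(th[i]),0,np.cos(th[i])])
    print("chest",q.round(4),"theta",th[i].round(3),"off-arc mm",(1e3*(q-P[i])).round(1),"F",F.round(1),"Fn",(F@n).round(1),"|F|",np.linalg.norm(F).round(1))
E
python3 -c "from h import *;where()"
```

```text
chest [-1.600e-03  1.000e-04  4.398e-01] theta 0.869 off-arc mm [ 0.9  0.1 -1.1] F [ 1.5 -1.5  3.3] Fn 3.3 |F| 3.9
```

Tracking is good, at about 4 N. I'll continue.

Request:
servo_tool(motion=[{"hand": -1,"slide": [0,-0.044,0.034],"rot": [0,0,0]},{"hand": -1,"slide": [0,-0.044,0.035],"rot": [0,0,0]},{"hand": -1,"slide": [0,-0.043,0.036],"rot": [0,0,0]},{"hand": -1,"slide": [0,-0.042,0.037],"rot": [0,0,0]},{"hand": -1,"slide": [0,-0.041,0.038],"rot": [0,0,0]},{"hand": -1,"slide": [0,-0.04,0.039],"rot": [0,0,0]}])

```text
t: 14.9
tcp_pos: [0.5264, 0.1165, 0.4179]
ee_rot: [[-0.173, 0.985, -0.002], [0.985, 0.173, 0.002], [0.002, -0.002, -1.0]]
ft_force: [0.3, -1.9, 3.1]
opening: 0.0
grip_force: 1.3
```

Request:
servo_tool(motion=[{"hand": -1,"slide": [0,-0.039,0.041],"rot": [0,0,0]},{"hand": -1,"slide": [0,-0.038,0.042],"rot": [0,0,0]},{"hand": -1,"slide": [0,-0.037,0.043],"rot": [0,0,0]},{"hand": -1,"slide": [0,-0.036,0.043],"rot": [0,0,0]},{"hand": -1,"slide": [0,-0.035,0.044],"rot": [0,0,0]},{"hand": -1,"slide": [0,-0.034,0.045],"rot": [0,0,0]}])

```text
t: 15.65
tcp_pos: [0.5048, 0.1127, 0.3921]
ee_rot: [[-0.173, 0.985, -0.002], [0.985, 0.173, 0.002], [0.002, -0.002, -1.0]]
ft_force: [0.4, -1.7, 1.9]
opening: -0.0002
grip_force: 1.2
```

Request:
servo_tool(motion=[{"hand": -1,"slide": [0,-0.032,0.046],"rot": [0,0,0]},{"hand": -1,"slide": [0,-0.031,0.047],"rot": [0,0,0]},{"hand": -1,"slide": [0,-0.03,0.048],"rot": [0,0,0]},{"hand": -1,"slide": [0,-0.029,0.048],"rot": [0,0,0]},{"hand": -1,"slide": [0,-0.028,0.049],"rot": [0,0,0]},{"hand": -1,"slide": [0,-0.027,0.049],"rot": [0,0,0]}])

```text
t: 16.4
tcp_pos: [0.4874, 0.1097, 0.3634]
ee_rot: [[-0.173, 0.985, -0.002], [0.985, 0.173, 0.002], [0.002, -0.002, -1.0]]
ft_force: [0.7, -0.8, 1.5]
opening: -0.0001
grip_force: 1.1
```

```bash
python3 -c "from h import *;where()"
```

```text
chest [-6.660e-02  3.000e-04  3.634e-01] theta 0.418 off-arc mm [ 1.4  0.3 -0.7] F [ 0.6 -0.9  1.5] Fn 1.6 |F| 1.9
```

Request:
servo_tool(motion=[{"hand": -1,"slide": [0,-0.025,0.05],"rot": [0,0,0]},{"hand": -1,"slide": [0,-0.024,0.051],"rot": [0,0,0]},{"hand": -1,"slide": [0,-0.023,0.052],"rot": [0,0,0]},{"hand": -1,"slide": [0,-0.022,0.052],"rot": [0,0,0]},{"hand": -1,"slide": [0,-0.021,0.052],"rot": [0,0,0]},{"hand": -1,"slide": [0,-0.02,0.053],"rot": [0,0,0]}])

```text
t: 17.15
tcp_pos: [0.4742, 0.1074, 0.3325]
ee_rot: [[-0.173, 0.985, -0.002], [0.985, 0.173, 0.002], [0.002, -0.002, -1.0]]
ft_force: [0.0, -1.6, 1.6]
opening: -0.0001
grip_force: 1.0
```

Request:
servo_tool(motion=[{"hand": -1,"slide": [0,-0.015,0.04],"rot": [0,0,0]},{"hand": -1,"slide": [0,-0.013,0.04],"rot": [0,0,0]},{"hand": -1,"slide": [0,-0.012,0.04],"rot": [0,0,0]},{"hand": -1,"slide": [0,-0.011,0.04],"rot": [0,0,0]},{"hand": -1,"slide": [0,-0.01,0.04],"rot": [0,0,0]},{"hand": -1,"slide": [0,-0.008,0.03],"rot": [0,0,0]}])

```text
t: 17.9
tcp_pos: [0.4674, 0.1064, 0.3096]
ee_rot: [[-0.173, 0.985, -0.002], [0.985, 0.173, 0.002], [0.002, -0.002, -1.0]]
ft_force: [0.9, -1.8, 0.9]
opening: 0.0001
grip_force: 0.8
```

```bash
python3 -c "from h import *;where()"
```

```text
chest [-0.0868  0.0004  0.3096] theta 0.16 off-arc mm [ 1.1  0.4 -0.2] F [ 0.6 -1.9  0.9] Fn 1.0 |F| 2.2
```

Request:
servo_tool(motion=[{"hand": -1,"slide": [0,-0.004,0.025],"rot": [0,0,0]},{"hand": -1,"slide": [0,-0.004,0.025],"rot": [0,0,0]},{"hand": -1,"slide": [0,-0.003,0.025],"rot": [0,0,0]},{"hand": -1,"slide": [0,-0.003,0.025],"rot": [0,0,0]},{"hand": -1,"slide": [0,-0.003,0.025],"rot": [0,0,0]}])

```text
t: 18.52
tcp_pos: [0.4653, 0.106, 0.297]
ee_rot: [[-0.173, 0.985, -0.003], [0.985, 0.173, 0.002], [0.002, -0.003, -1.0]]
ft_force: [-0.3, -0.7, 2.4]
opening: 0.0002
grip_force: 0.8
```

Request:
servo_tool(motion=[{"hand": -1,"slide": [0,-0.001,0.015],"rot": [0,0,0]},{"hand": -1,"slide": [0,-0.001,0.015],"rot": [0,0,0]},{"hand": -1,"slide": [0,-0.001,0.015],"rot": [0,0,0]},{"hand": -1,"slide": [0,-0.001,0.015],"rot": [0,0,0]}])

```text
t: 19.02
tcp_pos: [0.4652, 0.106, 0.2912]
ee_rot: [[-0.173, 0.985, -0.002], [0.985, 0.173, 0.002], [0.002, -0.002, -1.0]]
ft_force: [-1.3, -0.5, 1.3]
opening: -0.0001
grip_force: 0.8
```

```bash
python3 -c "from h import *;where()"
```

```text
chest [-0.0891  0.0005  0.2912] theta 0.078 off-arc mm [ 2.1  0.5 -0.3] F [-1.3 -0.3  1.3] Fn 1.2 |F| 1.9
```

Now the catch zone, in 1 mm rows with the force watched.

Request:
servo_tool(motion=[{"hand": -1,"slide": [0,0,0.01],"rot": [0,0,0]},{"hand": -1,"slide": [0,0,0.01],"rot": [0,0,0]},{"hand": -1,"slide": [0,0,0.01],"rot": [0,0,0]}])

```text
t: 19.4
tcp_pos: [0.465, 0.1059, 0.2889]
ee_rot: [[-0.173, 0.985, -0.002], [0.985, 0.173, 0.002], [0.002, -0.002, -1.0]]
ft_force: [-3.5, -1.5, 11.2]
opening: -0.0
grip_force: 5.6
```

Request:
servo_tool(motion=[{"hand": -1,"slide": [0,0,0.01],"rot": [0,0,0]},{"hand": -1,"slide": [0,0,0.01],"rot": [0,0,0]}])

```text
t: 19.65
tcp_pos: [0.4648, 0.1059, 0.2874]
ee_rot: [[-0.173, 0.985, -0.002], [0.985, 0.173, 0.002], [0.002, -0.002, -1.0]]
ft_force: [-5.5, -1.1, 11.6]
opening: -0.0002
grip_force: 5.7
```

Request:
servo_tool(motion=[{"hand": -1,"slide": [0,0,0.01],"rot": [0,0,0]},{"hand": -1,"slide": [0,0,0.01],"rot": [0,0,0]}])

```text
t: 19.9
tcp_pos: [0.4646, 0.1059, 0.2848]
ee_rot: [[-0.173, 0.985, -0.003], [0.985, 0.173, 0.002], [0.002, -0.003, -1.0]]
ft_force: [-3.8, -0.4, 7.1]
opening: -0.0
grip_force: 3.5
```

Request:
servo_tool(motion=[{"hand": -1,"slide": [0,0,0.007],"rot": [0,0,0]},{"hand": -1,"slide": [0,0,0.007],"rot": [0,0,0]}])

```text
t: 20.15
tcp_pos: [0.4646, 0.1059, 0.283]
ee_rot: [[-0.173, 0.985, -0.004], [0.985, 0.173, 0.002], [0.002, -0.003, -1.0]]
ft_force: [-3.8, -0.3, 5.8]
opening: -0.0002
grip_force: 2.5
```

Request:
servo_tool(motion=[{"hand": -1,"slide": [0,0,0.007],"rot": [0,0,0]},{"hand": -1,"slide": [0,0,0.007],"rot": [0,0,0]}])

```text
t: 20.4
tcp_pos: [0.4646, 0.1059, 0.2814]
ee_rot: [[-0.173, 0.985, -0.004], [0.985, 0.173, 0.002], [0.002, -0.003, -1.0]]
ft_force: [-4.1, -0.4, 5.1]
opening: -0.0
grip_force: 2.3
```

Request:
servo_tool(motion=[{"hand": -1,"slide": [0,0,0.005],"rot": [0,0,0]},{"hand": -1,"slide": [0,0,0.005],"rot": [0,0,0]}])

```text
t: 20.65
tcp_pos: [0.4649, 0.1059, 0.2805]
ee_rot: [[-0.173, 0.985, -0.003], [0.985, 0.173, 0.001], [0.002, -0.003, -1.0]]
ft_force: [-3.5, -0.9, 4.5]
opening: 0.0003
grip_force: 2.1
```

Request:
servo_tool(motion=[{"hand": -1,"slide": [0,0,0.005],"rot": [0,0,0]},{"hand": -1,"slide": [0,0,0.005],"rot": [0,0,0]}])

```text
t: 20.9
tcp_pos: [0.4649, 0.1059, 0.2799]
ee_rot: [[-0.173, 0.985, -0.003], [0.985, 0.173, 0.002], [0.002, -0.002, -1.0]]
ft_force: [-5.1, -1.2, 8.8]
opening: -0.0001
grip_force: 4.7
```

Request:
servo_tool(motion=[{"hand": -1,"slide": [0,0,0.005],"rot": [0,0,0]},{"hand": -1,"slide": [0,0,0.005],"rot": [0,0,0]}])

```text
t: 21.15
tcp_pos: [0.4649, 0.1059, 0.2795]
ee_rot: [[-0.173, 0.985, -0.002], [0.985, 0.173, 0.002], [0.002, -0.002, -1.0]]
ft_force: [-7.3, -0.4, 15.2]
opening: -0.0001
grip_force: 7.2
```

Request:
servo_tool(motion=[{"hand": -1,"slide": [0,0,0],"rot": [0,0,0]},{"hand": -1,"slide": [0,0,0],"rot": [0,0,0]}])

```text
t: 21.4
tcp_pos: [0.4649, 0.1059, 0.2795]
ee_rot: [[-0.173, 0.985, -0.002], [0.985, 0.173, 0.002], [0.002, -0.002, -1.0]]
ft_force: [-6.7, -0.5, 13.0]
opening: -0.0
grip_force: 6.5
```

Request:
servo_tool(motion=[{"hand": -1,"slide": [0,0,-0.02],"rot": [0,0,0]},{"hand": -1,"slide": [0,0,-0.1],"rot": [0,0,0]},{"hand": -1,"slide": [0,0,-0.3],"rot": [0,0,0]},{"hand": -1,"slide": [0,-0.2,-0.4],"rot": [0,0,0]},{"hand": -1,"slide": [0,-0.3,-0.4],"rot": [0,0,0]},{"hand": -1,"slide": [0,-0.3,-0.3],"rot": [0,0,0]},{"hand": -1,"slide": [0,0,0],"rot": [0,0,0]}])

```text
t: 22.28
tcp_pos: [0.3863, 0.0918, 0.4335]
ee_rot: [[-0.173, 0.985, 0.004], [0.985, 0.173, 0.003], [0.002, 0.004, -1.0]]
ft_force: [0.7, -0.1, -0.1]
opening: -0.0002
grip_force: 0.0
```

```bash
python3 - <<'E'
from h import *
from plant import eyes
import cv2
where()
im=eyes.grab_frame("side"); cv2.imwrite("pics/side5.png",cv2.resize(im["frame"][130:350,140:360,::-1],None,fx=2.5,fy=2.5,interpolation=cv2.INTER_CUBIC))
E
```

```text
chest [-1.692e-01  2.000e-04  4.335e-01] theta 0.461 off-arc mm [-105.9    0.2   61. ] F [ 0.7 -0.2 -0.1] Fn 0.2 |F| 0.7
```

View pics/side5.png

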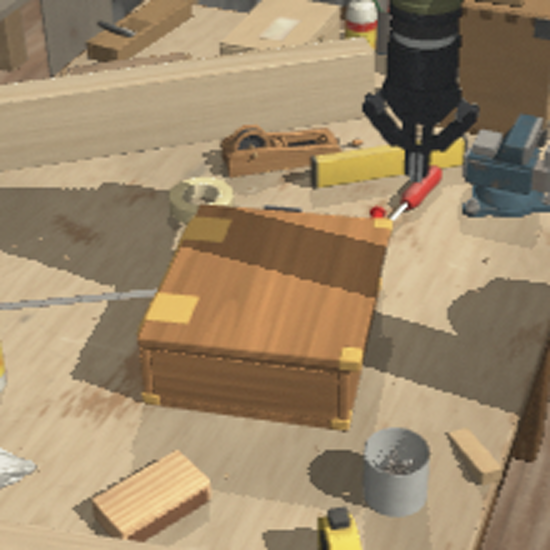

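The lid is shut, lying over the chest from (145,345) to (390,225), with the stay folded and the bystanders where they were. I'll hand the job in.

```bash
python3 -c "from plant import workorder; print(workorder.job_done())"
```

```text
the job is handed in; nothing more can be done
None
```

The chest is shut and the job is handed in: stay unlocked at the knob, lid lowered gently past its catch and pressed onto its pads at about 15 N (highest reading about 17 N, sampled only between moves), bystanders still in place in the last picture.

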